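# Mount the yellow bun block on the wig bench

## Robot

A 7-joint arm with a two-finger parallel gripper is mounted at the origin on the work surface. World frame = base frame: x ahead of the robot, y to its left, z up, the work surface at z = 0. Lengths are in m, angles in rad, forces in N, time in s.
With the tool pointing down it reaches from about 0.35 to 0.9 m from the base axis. Payload 8.1 kg.
Tool frame: the origin (TCP) lies on the centre line of the jaws, within the pads' length; the fingertips stand 19 mm ahead of it and the grasp point (between the pads) is the TCP; z points along the fingers, y is the direction in which the jaws open and shut (so a half turn about z gives the same grasp; the last joint's range is limited). The gripper opens to 92 mm and grips with 3 to 60 N. Pads are 19 mm wide; open, the fingers measure 130 mm over their backs; the gripper's body (75 mm by 190 mm) begins 47 mm behind the grasp point.
Start: joints at [1.212, 0.434, 0.025, 1.573, -0.012, 1.134, -0.075], TCP at [0.158, -0.605, 0.246] pointing down, gripper open.
Joint ranges: [-2.62, 2.62], [-0.44, 2.09], [-1.27, 1.32], [0.08, 2.57], [-1.32, 4.46], [0.12, 2], [-2.74, 2.74]. Speed limits (rad/s): [2.22, 2.22, 3.01, 3.01, 3.14, 3.14, 3.14].

## Interface

Orientations are given as a rotation vector (axis times angle).
In Python, from cell import monitor, imaging, workorder, outline_of gives the robot as it stands.
- The arm moves only by the tool move_arm, never from a script. Its argument "series" is a list of rows, each a list of 6 numbers: the shift along the world's x, y, z in cm, then the turn, a rotation vector about the world's x, y, z in degrees. A call has 1 to 8 rows; each row shifts and turns the commanded pose from where the row before left it; what a row does not reach is not made up. A row lasts 1/10 s, in which the tool goes at most 50 mm and 8.59 degrees, less where a joint would pass 70% of its speed; a pose out of reach is approached as far as the arm can. A call with a gripper value outside its range is refused whole. "grip" is the opening, from 0 (shut) to 1 (fully open), set as the call begins (left out, the last holds). The fingers move at their own pace and stop on an object; "force" is the grip in N (left out, the last holds). Time passes only in rows, so rows that do not move let the fingers close. It gives the time, the measured TCP pose, the force and the opening at its end, in the units of the state.
- monitor.observe(): the state, without advancing time (a new reading comes with each control period).
- imaging.get_image(name): name is "scene" or "top" or "wrist"; returns a dict with "color" (384x512x3 uint8, red, green, blue), "fx", "fy", "cx", "cy" (pixels), "dist_coeffs" ([k1, k2, p1, p2, k3] as OpenCV has them; the pictures are not rectified), "rvec" (rotation vector, rad) and "tvec" (3), from world to camera coordinates, as OpenCV has them; the wrist camera has in their place "mount" (4x4, takes a point from camera to tool coordinates, whose origin is the TCP and whose axes are the flange's). Camera axes: x right, y down, z forward; pixel columns grow to the right and rows downward; lengths in m; the calibration is good to about 2 mm. A picture is of the moment at which its call begins: read the wrist's pose just before it. There is no depth.
- workorder.sign_off(): hands the job in, once; it reports no verdict.
Trained networks look in the newest picture that a camera, given by its name, has taken for a name from the list of things; names that differ only in an ending like _2 or _b are one class to them, and where a whole thing is asked for, a point or a joint stands for the part that bears it (a point fixed in the world has none). Each returns a list of dicts, best first, with "p" (0 to 1); they miss things now and then, are a little off and sometimes report something else, mostly with a low value. They report only what shows in the picture. A call takes as long as a camera call. They do not tell look-alikes from the thing itself.
- outline_of(camera, thing): "mask" (384x512 bool, what is visible of it) and "rect" ([left, top, width, height] in pixels, round what is visible of it).
The state is a dict: "clock": time; "joints": joint angles; "dq": joint speeds; "joint_efforts": joint torques, N m; "position": TCP position; "ee_rot": TCP orientation; "force": force on the tool from outside, world axes, zero at the start; "ft_torque": the same for the moment, N m; "width": opening from 0.0 (shut) to 1.0 (fully open).
Only numpy, scipy, OpenCV 4.12 (cv2) and the standard library are available. Lean on these libraries where they do the work, as an engineer would, in place of code of your own. Each camera call takes 0.05 s, during which the arm holds its last target. There are 200 camera calls.

## Task

Slip the yellow ring-shaped bun block over the red-tipped spindle of the loose steel mount, all the way down onto the mount's base, while the mount still stands on the table. Then lift the mount by its red knob with the block on it and lower the two together (do not drop them) into the round cup of the blue bench stand, so that the mount sits flat on the cup's floor, upright, with the yellow block still down on its base, and let go.

Things in the scene. Friction and masses are not known exactly. Their poses are not given: they have to be found in the camera images.
- bun_block: The yellow bun block: a rigid wooden ring, 62 mm outside diameter, 34 mm high, with a 40 mm bore right through along z; the outside is straight up to 27 mm, then tapers to 54 mm at the top. Origin: centre of its underside; z up. About 70 g, stands on the table. Two look-alikes of the same size, dark brown and white, stand nearby, at least 100 mm from it centre to centre, and are not wanted.
- mount: The loose steel mount: a disc 70 mm in diameter and 10 mm thick with an upright round spindle, 18 mm in diameter, at its centre, up to 78 mm above the disc's underside; the top 30 mm of it is a red knob (same 18 mm) to hold it by. The block rests on the disc and reaches up to 44 mm, below the knob. Origin: centre of the disc's underside; z up. About 300 g, stands on the table.
- stand_well (a point): Centre of the floor of the blue bench stand's round cup; z up. The stand is fixed to the table. The cup is open at the top: 92 mm inside and 108 mm outside diameter, its floor 38 mm and its rim 52 mm above the table, so the mount's disc has 11 mm to spare all round.
Not all that is in view belongs to the job. Of the things that look like the bun_block, the middle-sized one is meant.

How it is judged:
By the outcome, as a careful person would: the job done as asked, in the order asked, and still so for the second after the job is handed in, with the robot touching nothing.
It also fails if it takes over 58 s, if anything falls off the work surface, if the arm or the gripper's body presses on something with over 40 N, if the wrist force passes 120 N, or if a joint passes its speed limit or range.

## Working session

There is one attempt and no reset: what is moved stays moved. The work goes in short steps, Python scripts to look and compute and a tool call to move; the robot and the scene stay as the last step left them, time stands still between calls to the robot, and variables do not carry over. Pictures are saved under pics/ and viewed, about 8 in all and at most 12, crops included, and the job is handed in when it is done.

Besides the shell and the picture viewer there is one more tool, called after "Emit:" in YAML: its name, and indented under it one key for each argument. move_arm: Moves the arm, as the interface text tells. Its arguments: {"type":"object","properties":{"series":{"type":"array"},"grip":{"type":"number"},"force":{"type":"number"}},"required":["series"]}

```bash
mkdir -p pics; ls; cat > h.py <<'E'
import numpy as np, cv2
from scipy.spatial.transform import Rotation as R
from cell import monitor, imaging, workorder, outline_of
def cam(n):
    s=monitor.observe(); im=imaging.get_image(n)
    K=np.array([[im['fx'],0,im['cx']],[0,im['fy'],im['cy']],[0,0,1]]); d=np.array(im['dist_coeffs'],float)
    if 'rvec' in im:
        Rc=cv2.Rodrigues(np.array(im['rvec'],float))[0].T; o=-Rc@np.array(im['tvec'],float).ravel()
    else:
        M=np.array(im['mount']); Rt=R.from_rotvec(s['ee_rot']).as_matrix()
        Rc=Rt@M[:3,:3]; o=Rt@M[:3,3]+np.array(s['position'])
    return im['color'],K,d,Rc,o
def ray(c,px,z):
    _,K,d,Rc,o=c
    p=cv2.undistortPoints(np.array(px,float).reshape(-1,1,2),K,d).reshape(-1,2)
    v=np.c_[p,np.ones(len(p))]@Rc.T
    return o+v*((z-o[2])/v[:,2])[:,None]
def proj(c,P):
    _,K,d,Rc,o=c
    rv=cv2.Rodrigues(Rc.T)[0]; return cv2.projectPoints(np.array(P,float).reshape(-1,3),rv,-Rc.T@o,K,d)[0].reshape(-1,2)
def save(c,n): cv2.imwrite('pics/'+n+'.png',c[0][:,:,::-1])
E
python3 - <<'E'
from h import *
s=monitor.observe(); print({k:np.round(v,3) for k,v in s.items()})
ims=[]
for n in ['scene','top','wrist']:
    c=cam(n); ims.append(c[0]); 
    for t in ['bun_block','mount','stand_well']:
        for r in outline_of(n,t): print(n,t,round(r['p'],2),r['rect'],'c',np.round(ray(c,[[r['rect'][0]+r['rect'][2]/2,r['rect'][1]+r['rect'][3]/2]],0.03)[0],3))
cv2.imwrite('pics/a.png',np.vstack(ims[:1])[:,:,::-1]); cv2.imwrite('pics/b.png',ims[1][:,:,::-1])
E
```

```text
pics
{'clock': np.float64(0.0), 'joints': array([ 1.212,  0.435,  0.025,  1.574, -0.012,  1.134, -0.075]), 'dq': array([-0.001, -0.   ,  0.001,  0.001,  0.001,  0.001,  0.   ]), 'joint_efforts': array([ 0.0000e+00, -6.6787e+01,  9.8500e-01, -3.1447e+01, -6.1000e-02,
        4.3000e-02,  0.0000e+00]), 'position': array([ 0.158, -0.604,  0.245]), 'ee_rot': array([-3.114e+00, -4.000e-01,  1.000e-03]), 'force': array([-0.264,  0.209,  0.047]), 'ft_torque': array([ 0.003, -0.014,  0.012]), 'width': np.float64(1.003)}
scene bun_block 0.77 [205.9, 231.1, 24.8, 25.1] c [ 0.527 -0.175  0.03 ]
scene bun_block 0.7 [172.8, 254.4, 21.6, 25.7] c [ 0.54  -0.273  0.03 ]
scene bun_block 0.63 [173.9, 183.7, 33.8, 25.7] c [ 0.34 -0.14  0.03]
scene mount 0.83 [348.0, 171.9, 21.8, 27.6] c [0.577 0.247 0.03 ]
scene stand_well 0.71 [234.2, 183.1, 40.5, 45.2] c [ 0.471 -0.029  0.03 ]
top bun_block 0.78 [282.4, 236.8, 29.3, 29.0] c [ 0.307 -0.138  0.03 ]
top bun_block 0.74 [294.5, 166.3, 21.9, 21.6] c [ 0.507 -0.163  0.03 ]
top bun_block 0.51 [336.4, 162.5, 14.5, 18.3] c [ 0.522 -0.268  0.03 ]
top mount 0.67 [146.5, 140.6, 23.9, 28.0] c [0.571 0.24  0.03 ]
```

View pics/a.png

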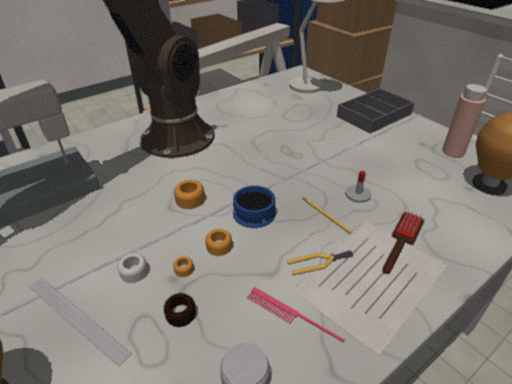

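View pics/b.png

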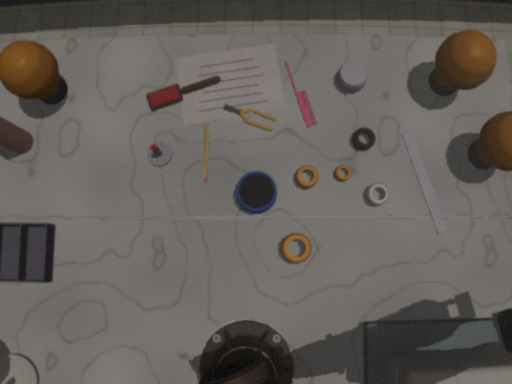

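The scene has three orange-yellow rings. The middle-sized one is at scene (218,242) and top (306,176), near (0.52,-0.17). The mount is at scene (358,187) and top (157,153), and the cup is at scene (254,206). I'll move above the block first.

Emit:
move_arm:
  series:
    - [2.5,3.1,0,0,0,4]
    - [2.5,3.1,0,0,0,4]
    - [2.5,3.1,0,0,0,4]
    - [2.5,3.1,0,0,0,4]
    - [2.5,3.1,0,0,0,4]
    - [2.5,3.1,0,0,0,4]
    - [2.5,3.1,0,0,0,4]

```text
clock: 1.3
position: [0.334, -0.3864, 0.246]
ee_rot: [2.924, 1.146, 0.0]
force: [1.3, -0.2, 0.2]
width: 0.999
```

Emit:
move_arm:
  series:
    - [2.5,3.1,0,0,0,4]
    - [2.5,3.1,0,0,0,4]
    - [2.5,3.1,0,0,0,4]
    - [2.5,3.1,0,0,0,4]
    - [2.5,3.1,0,0,0,4]
    - [2.5,3.1,0,0,0,4]
    - [2.5,3.1,0,0,0,4]
    - [0,0,0,0,0,0]

```text
clock: 2.1
position: [0.5113, -0.1649, 0.2461]
ee_rot: [-2.553, -1.829, -0.006]
force: [0.1, 0.4, 0.4]
width: 0.998
```

```bash
cat > est.py <<'E'
from h import *
from scipy.optimize import least_squares
def circ(x,y,z,r,n=72):
    t=np.linspace(0,2*np.pi,n,endpoint=False); return np.c_[x+r*np.cos(t),y+r*np.sin(t),np.full(n,z)]
def fitrect(c,rect,sections):
    # sections: list of (z,r); fit xy so that projected bbox matches rect
    l,t,w,h=rect
    g=ray(c,[[l+w/2,t+h/2]],sections[0][0])[0][:2]
    def f(p):
        q=proj(c,np.vstack([circ(p[0],p[1],z,r) for z,r in sections]))
        return np.r_[q.min(0),q.max(0)]-[l,t,l+w,t+h]
    s=least_squares(f,g); return s.x,np.abs(s.fun).max()
BLK=[(0,.031),(.027,.031),(.034,.027)]
MNT=[(0,.035),(.01,.035),(.078,.009)]
CUP=[(0.052,.054),(0.0,.054)]
E
python3 - <<'E'
from est import *
s=monitor.observe(); print(s['clock'],np.round(s['position'],4),np.round(s['ee_rot'],3),np.round(s['joints'],2))
for n in ['wrist','top','scene']:
    c=cam(n)
    if n=='wrist': save(c,'w1'); print(np.round(c[4],3), c[3].round(2))
    for t,S in [('bun_block',BLK),('mount',MNT),('stand_well',CUP)]:
        for r in outline_of(n,t):
            x,e=fitrect(c,r['rect'],S); print(n,t,round(r['p'],2),np.round(r['rect']),np.round(x,4),round(e,1))
E
```

```text
2.1 [ 0.5113 -0.1649  0.2461] [-2.553 -1.829 -0.006] [ 0.53  0.33 -0.41  1.76  0.14  1.08 -0.25]
[ 0.535 -0.094  0.386] [[ 0.95 -0.31 -0.09]
 [-0.32 -0.91 -0.26]
 [ 0.    0.28 -0.96]]
wrist bun_block 0.84 [267. 217.  34.  34.] [ 0.52   -0.2642] 7.5
wrist bun_block 0.81 [ 68. 165.  74.  65.] [ 0.3096 -0.1348] 9.2
wrist bun_block 0.75 [227. 147.  51.  52.] [ 0.507  -0.1673] 1.1
wrist stand_well 0.63 [123.  17. 109. 107.] [ 0.4668 -0.0298] 2.0
top bun_block 0.77 [284. 237.  28.  27.] [ 0.3079 -0.1427] 2.0
top bun_block 0.48 [148. 139.  24.  28.] [0.5799 0.2388] 2.1
top bun_block 0.46 [297. 171.   4.  10.] [ 0.5128 -0.1471] 9.5
top mount 0.68 [147. 139.  25.  27.] [0.5851 0.2424] 0.9
top stand_well 0.88 [240. 172.  39.  42.] [ 0.4631 -0.0376] 1.0
scene bun_block 0.92 [174. 184.  29.  26.] [ 0.321  -0.1384] 2.2
scene bun_block 0.71 [205. 230.  26.  28.] [ 0.5141 -0.1679] 0.7
scene bun_block 0.64 [170. 257.  23.  25.] [ 0.5297 -0.2728] 3.7
scene mount 0.92 [347. 173.  23.  28.] [0.5822 0.2453] 2.8
scene stand_well 0.6 [230. 184.  43.  42.] [ 0.4595 -0.028 ] 0.3
```

View pics/w1.png

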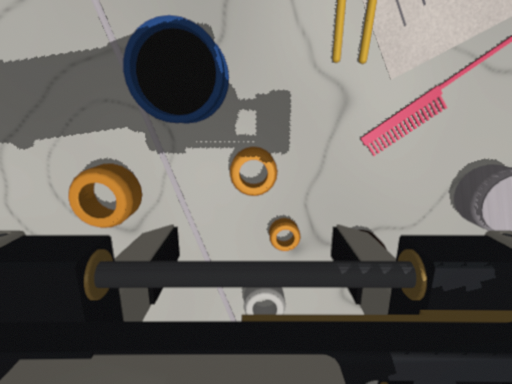

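The wrist view shows the middle ring at (253,171), the small one at (285,234), the large one at (105,195) and the cup at (176,70). I'll refine with colour.

```bash
cat >> est.py <<'E'
def blobs(c,lo,hi,amin=150):
    hsv=cv2.cvtColor(c[0],cv2.COLOR_RGB2HSV); m=cv2.inRange(hsv,np.array(lo),np.array(hi))
    n,l,st,_=cv2.connectedComponentsWithStats(m)
    return [st[i,:4].astype(float) for i in range(1,n) if st[i,4]>amin]
ORA=((8,120,60),(28,255,255)); BLU=((100,100,30),(125,255,255)); RED=((0,0,0),(0,0,0))
E
python3 - <<'E'
from est import *
c=cam('wrist')
for r in blobs(c,*ORA): print('or',r,fitrect(c,r,BLK))
for r in blobs(c,*BLU): print('bl',r,fitrect(c,r,CUP))
E
```

```text
or [333.   0.  12.  54.] (array([ 0.65021143, -0.04834353]), np.float64(25.39936135245057))
or [360.   0.  16.  55.] (array([ 0.68135378, -0.05991968]), np.float64(24.71988329845084))
or [231. 141.  47.  49.] (array([ 0.50901491, -0.16508158]), np.float64(0.9825560026242215))
or [ 69. 160.  74.  63.] (array([ 0.31033246, -0.13251048]), np.float64(8.81567773494234))
or [271. 213.  31.  33.] (array([ 0.51975719, -0.2653368 ]), np.float64(8.151305283731347))
or [ 84. 250.  27.  50.] (array([ 0.24066982, -0.24315166]), np.float64(13.640256361771605))
or [399. 250.  28.  50.] (array([ 0.67174191, -0.39392634]), np.float64(13.193019348751307))
or [243. 310. 269.  12.] (array([ 0.61526561, -0.44293827]), np.float64(113.99821408264393))
bl [123.   8. 106. 109.] (array([ 0.46615998, -0.02845569]), np.float64(0.9733894550997633))
```

Emit:
move_arm:
  series:
    - [0,0,-4,0,0,0]
    - [0,0,-4,0,0,0]
    - [0,0,-4,0,0,0]
    - [0,0,-3,0,0,0]
    - [0,0,-1,0,0,0]
    - [0,0,0,0,0,0]

```text
clock: 3.35
position: [0.5075, -0.1705, 0.0849]
ee_rot: [-2.562, -1.816, 0.002]
force: [-0.1, 0.1, -0.1]
width: 1.0
```

```bash
python3 - <<'E'
from est import *
for k in range(2): c=cam('wrist')
s=monitor.observe(); print(s['clock'],np.round(s['position'],4),np.round(R.from_rotvec(s['ee_rot']).as_matrix(),3))
save(c,'w2')
for r in blobs(c,*ORA):
    x,e=fitrect(c,r,BLK); print(r,x.round(4),e.round(1))
E
```

```text
3.45 [ 0.5091 -0.1708  0.087 ] [[ 0.331  0.944  0.002]
 [ 0.944 -0.331 -0.   ]
 [ 0.     0.002 -1.   ]]
[443.   0.  18.  12.] [ 0.6634 -0.0899] 67.5
[213. 162.  83.  85.] [ 0.5096 -0.1653] 0.9
[  0. 193.  70.  43.] [ 0.3498 -0.1196] 23.6
[ 84. 250.  28.  50.] [ 0.3702 -0.1829] 35.3
[399. 250.  28.  50.] [ 0.609  -0.2662] 35.5
[243. 287. 269.  35.] [ 0.5834 -0.2814] 96.6
```

View pics/w2.png

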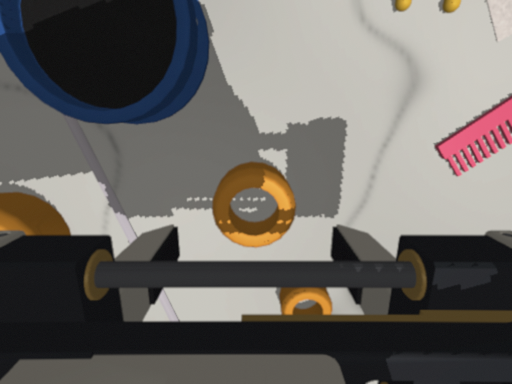

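The ring is at (254,204) with both sides clear for the jaws. I'll correct, descend and grip.

Emit:
move_arm:
  series:
    - [0.1,0.5,-1.8,0,0,0]
    - [0,0,-2,0,0,0]
    - [0,0,-1.4,0,0,0]
    - [0,0,-0.6,0,0,0]
    - [0,0,0,0,0,0]
    - [0,0,0,0,0,0]

```text
clock: 4.05
position: [0.5096, -0.1659, 0.0285]
ee_rot: [2.563, 1.816, 0.001]
force: [1.4, -0.5, 0.2]
width: 0.998
```

Emit:
move_arm:
  series:
    - [0,0,0,0,0,0]
    - [0,0,0,0,0,0]
    - [0,0,0,0,0,0]
    - [0,0,0,0,0,0]
    - [0,0,0,0,0,0]
    - [0,0,0,0,0,0]
    - [0,0,0,0,0,0]
    - [0,0,0,0,0,0]
  grip: 0.5
  force: 15

```text
clock: 4.85
position: [0.5092, -0.1657, 0.0278]
ee_rot: [2.563, 1.817, 0.0]
force: [-1.0, -0.2, 3.3]
width: 0.664
```

Emit:
move_arm:
  series:
    - [0,0,1,0,0,0]
    - [0,0,3,0,0,0]
    - [0,0,4,0,0,0]
    - [0.5,3,4,0,0,0]
    - [0.6,4,2,0,0,0]
    - [0.6,4,0,0,0,0]
    - [0.6,4,0,0,0,0]
    - [0.6,4,0,0,0,0]

```text
clock: 5.65
position: [0.538, 0.0257, 0.1684]
ee_rot: [2.563, 1.816, 0.001]
force: [0.9, 1.3, -1.4]
width: 0.662
```

Emit:
move_arm:
  series:
    - [0.6,4,0,0,0,0]
    - [0.6,4,0,0,0,0]
    - [0.6,3,0,0,0,0]
    - [0.4,2,0,0,0,0]
    - [0.1,1,0,0,0,0]
    - [0,0,0,0,0,0]
    - [0,0,0,0,0,0]

```text
clock: 6.35
position: [0.5609, 0.1627, 0.1675]
ee_rot: [2.563, 1.815, -0.002]
force: [0.3, 0.3, -1.2]
width: 0.663
```

```bash
python3 - <<'E'
from est import *
c=cam('wrist'); s=monitor.observe(); print(s['clock'],np.round(s['position'],4),s['width'],np.round(c[4],3))
save(c,'w3')
for r in outline_of('wrist','mount'): print(r['p'],r['rect'],fitrect(c,r['rect'],MNT))
h=cv2.cvtColor(c[0],cv2.COLOR_RGB2HSV); m=(((h[:,:,0]<6)|(h[:,:,0]>170))&(h[:,:,1]>150)&(h[:,:,2]>50)).astype(np.uint8)
n,l,st,_=cv2.connectedComponentsWithStats(m)
for i in range(1,n):
    if st[i,4]>60: print(st[i],fitrect(c,st[i,:4].astype(float),[(.048,.009),(.078,.009)]))
for r in blobs(c,*ORA,amin=1000):
    z=s['position'][2]-.028
    x,e=fitrect(c,r,[(a+z,b) for a,b in BLK]); print('block',r,x.round(4),e.round(1))
E
```

```text
6.4 [0.5611 0.1623 0.1675] 0.6629359425610988 [0.586 0.234 0.307]
0.77 [211.1, 62.2, 70.4, 77.1] (array([0.57986662, 0.2437126 ]), np.float64(1.145502026019841))
[ 378    0   88   97 4088] (array([0.7210741 , 0.23520821]), np.float64(34.47597225977668))
[230  87  22  23 381] (array([0.5781447, 0.2450782]), np.float64(1.1030566903808108))
block [369.   0.  97. 104.] [0.6606 0.2285] 36.8
block [442.  90.  62.  96.] [0.6792 0.182 ] 57.8
block [199. 188. 165.  74.] [0.5784 0.1712] 24.0
block [185. 310. 298.  12.] [0.5948 0.1044] 100.5
```

View pics/w3.png

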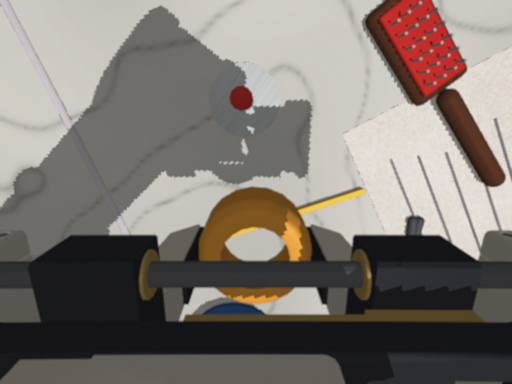

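The knob is at (241,98) and the block is held level and centred between the jaws. I'll move over the mount and lower.

Emit:
move_arm:
  series:
    - [0.5,2,0,0,0,0]
    - [0.7,3,0,0,0,0]
    - [0.4,2.2,0,0,0,0]
    - [0.2,1,0,0,0,0]
    - [0,0,-2,0,0,0]
    - [0,0,-2,0,0,0]
    - [0,0,-1,0,0,0]
    - [0,0,0,0,0,0]

```text
clock: 7.25
position: [0.5784, 0.2443, 0.1161]
ee_rot: [2.564, 1.815, -0.005]
force: [-0.5, 0.1, -0.1]
width: 0.661
```

```bash
python3 - <<'E'
from est import *
c=cam('wrist'); s=monitor.observe(); print(s['clock'],np.round(s['position'],4),s['force'])
save(c,'w4'); c=cam('scene'); a=c[0][130:230,300:420]; cv2.imwrite('pics/s4.png',np.hstack([cv2.resize(a,None,fx=4,fy=4)])[:,:,::-1])
E
```

```text
7.3 [0.579  0.245  0.1173] [-0.70185182  0.19267784  0.09078357]
```

View pics/w4.png

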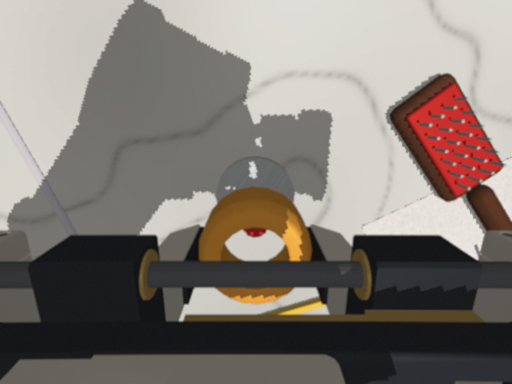

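The knob shows through the bore at (255,232), centred laterally. Lowering.

Emit:
move_arm:
  series:
    - [0,0,-1.5,0,0,0]
    - [0,0,-1.5,0,0,0]
    - [0,0,-1.5,0,0,0]
    - [0,0,-1.5,0,0,0]
    - [0,0,-1,0,0,0]
    - [0,0,-0.4,0,0,0]
    - [0,0,0,0,0,0]

```text
clock: 8.05
position: [0.5787, 0.2461, 0.0428]
ee_rot: [-2.563, -1.817, 0.002]
force: [-0.7, 0.6, -0.5]
width: 0.668
```

Emit:
move_arm:
  series:
    - [0,0,-0.2,0,0,0]
    - [0,0,-0.2,0,0,0]
    - [0,0,0,0,0,0]

```text
clock: 8.35
position: [0.5792, 0.2462, 0.0397]
ee_rot: [2.563, 1.816, 0.001]
force: [0.4, 0.2, -0.7]
width: 0.665
```

Emit:
move_arm:
  series:
    - [0,0,-0.1,0,0,0]
    - [0,0,-0.1,0,0,0]
    - [0,0,0,0,0,0]

```text
clock: 8.65
position: [0.5792, 0.2462, 0.0379]
ee_rot: [2.563, 1.816, 0.001]
force: [-0.7, -0.3, 3.2]
width: 0.665
```

Emit:
move_arm:
  series:
    - [0,0,0,0,0,0]
    - [0,0,0,0,0,0]
    - [0,0,0,0,0,0]
    - [0,0,0,0,0,0]
    - [0,0,1,0,0,0]
    - [0,0,1.2,0,0,0]
    - [0,0,0.7,0,0,0]
    - [0,0,0,0,0,0]
  grip: 1.0

```text
clock: 9.45
position: [0.5801, 0.2467, 0.0685]
ee_rot: [2.563, 1.816, 0.005]
force: [-0.9, 0.7, 0.1]
width: 1.003
```

```bash
python3 - <<'E'
from est import *
c=cam('wrist'); s=monitor.observe(); print(s['clock'],np.round(s['position'],4),s['width'],s['force'])
b=cam('scene')[0][130:230,290:430]; cv2.imwrite('pics/s5.png',np.hstack([c[0],cv2.resize(b[:, :75],(288,384),interpolation=3)])[:,:,::-1])
b2=cv2.resize(b,(512,366),interpolation=3); cv2.imwrite('pics/s5.png',cv2.resize(np.vstack([c[0][100:300],b2]),None,fx=1,fy=1)[:,:,::-1])
E
```

```text
9.5 [0.5797 0.2464 0.0676] 1.000747053604383 [ 0.54912883  0.09226709 -0.12398606]
```

View pics/s5.png

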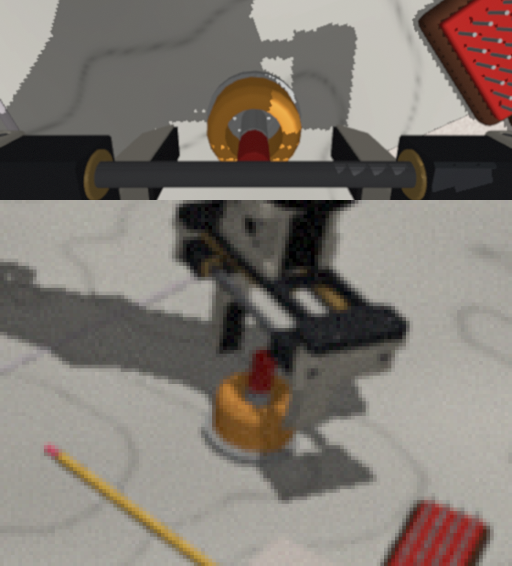

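The block is seated on the disc around the spindle, and the knob stands between the open jaws. Gripping the knob.

Emit:
move_arm:
  series:
    - [0,0,0,0,0,0]
    - [0,0,0,0,0,0]
    - [0,0,0,0,0,0]
    - [0,0,0,0,0,0]
    - [0,0,0,0,0,0]
    - [0,0,0,0,0,0]
    - [0,0,0,0,0,0]
    - [0,0,0,0,0,0]
  grip: 0.05
  force: 40

```text
clock: 10.35
position: [0.5791, 0.2462, 0.0666]
ee_rot: [2.563, 1.817, 0.0]
force: [-0.7, 0.3, 0.2]
width: 0.35
```

Emit:
move_arm:
  series:
    - [0,0,0,0,0,0]
    - [0,0,0,0,0,0]
    - [0,0,0,0,0,0]
    - [0,0,0,0,0,0]
    - [0,0,0,0,0,0]
    - [0,0,0,0,0,0]
    - [0,0,0,0,0,0]
    - [0,0,0,0,0,0]

```text
clock: 11.15
position: [0.5791, 0.2462, 0.0666]
ee_rot: [2.563, 1.816, 0.0]
force: [-0.4, -0.5, 0.4]
width: 0.186
```

Emit:
move_arm:
  series:
    - [0,0,0.5,0,0,0]
    - [0,0,1,0,0,0]
    - [0,0,2,0,0,0]
    - [0,0,3,0,0,0]
    - [0,0,3,0,0,0]
    - [-0.5,-1.5,2,0,0,0]
    - [-1,-2.5,0.5,0,0,0]
    - [-1,-3,0,0,0,0]

```text
clock: 11.95
position: [0.5541, 0.177, 0.1885]
ee_rot: [2.561, 1.819, 0.005]
force: [0.3, -0.4, -3.7]
width: 0.188
```

Emit:
move_arm:
  series:
    - [-1.2,-3.5,0,0,0,0]
    - [-1.2,-3.5,0,0,0,0]
    - [-1.2,-3.5,0,0,0,0]
    - [-1.2,-3.5,0,0,0,0]
    - [-1.2,-3.5,0,0,0,0]
    - [-1.2,-3.5,0,0,0,0]
    - [-1.2,-3.5,0,0,0,0]
    - [-0.6,-2,0,0,0,0]

```text
clock: 12.75
position: [0.4625, -0.0919, 0.187]
ee_rot: [2.565, 1.813, -0.002]
force: [0.0, 0.6, -3.8]
width: 0.185
```

Emit:
move_arm:
  series:
    - [-0.4,-1,0,0,0,0]
    - [0,0,0,0,0,0]
    - [0,0,0,0,0,0]
    - [0,0,0,0,0,0]

```text
clock: 13.15
position: [0.4607, -0.0972, 0.1867]
ee_rot: [-2.561, -1.82, -0.001]
force: [-0.9, 0.2, -4.6]
width: 0.19
```

```bash
python3 - <<'E'
from est import *
for n in ['wrist','scene','top']:
    c=cam(n); s=monitor.observe()
    if n=='wrist': print(s['clock'],np.round(s['position'],4),s['width'],s['force']); save(c,'w6')
    for r in blobs(c,*BLU,amin=200): print(n,r,fitrect(c,r,CUP))
    for r in outline_of(n,'stand_well'): print(n,r['p'],r['rect'],fitrect(c,r['rect'],CUP))
E
```

```text
13.2 [ 0.4606 -0.0973  0.1867] 0.18828296881793966 [ 0.43963997 -0.0249823  -5.33574593]
wrist [178.  56. 114. 119.] (array([ 0.4650696 , -0.02751212]), np.float64(1.5286707117624019))
wrist 0.84 [177.0, 56.1, 118.8, 116.8] (array([ 0.46658196, -0.02711342]), np.float64(2.613041322586156))
scene [267.   0.  28.  38.] (array([-0.83934802,  1.17249572]), np.float64(13.4096528196946))
scene [233. 186.  42.  42.] (array([ 0.46868517, -0.0287447 ]), np.float64(0.5596913000487973))
scene 0.76 [230.5, 182.8, 45.1, 43.9] (array([ 0.46086515, -0.02581973]), np.float64(1.1962932642556723))
top 0.59 [236.7, 169.4, 35.3, 47.1] (array([ 0.46366721, -0.02497939]), np.float64(2.7645821380582163))
```

View pics/w6.png

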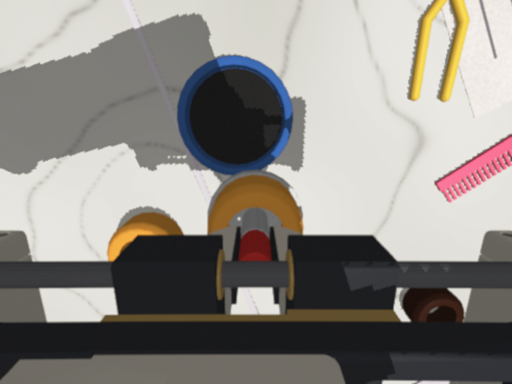

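The held mount and block hang upright at (255,215), and the cup is at (236,115), about (0.466,-0.028). I'll go over it and lower.

Emit:
move_arm:
  series:
    - [0.1,1,0,0,0,0]
    - [0.2,2,0,0,0,0]
    - [0.1,2.2,0,0,0,0]
    - [0.1,1.3,0,0,0,0]
    - [0,0.5,0,0,0,0]
    - [0,0,-1,0,0,0]
    - [0,0,-1.5,0,0,0]
    - [0,0,0,0,0,0]

```text
clock: 14.25
position: [0.4635, -0.0298, 0.1595]
ee_rot: [-2.563, -1.814, 0.005]
force: [-0.5, 0.3, -4.3]
width: 0.185
```

```bash
python3 - <<'E'
from est import *
c=cam('wrist'); s=monitor.observe(); print(s['clock'],np.round(s['position'],4),s['width'],s['force'])
b=cam('scene')[0][140:240,190:320]; cv2.imwrite('pics/s7.png',np.vstack([c[0][80:310],cv2.resize(b,(473,364),interpolation=3)[:, :].copy() if 0 else cv2.resize(b,(512,366),interpolation=3)])[:,:,::-1])
E
```

```text
14.3 [ 0.4641 -0.0297  0.1604] 0.18837755213254292 [-0.27611604  0.27068276 -3.55370538]
```

View pics/s7.png

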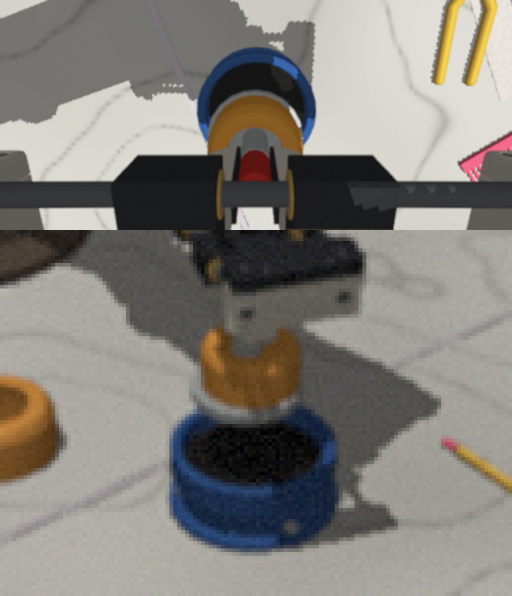

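The mount is centred laterally over the cup, seen at (257,75) in the upper half of the picture. I'll add a small correction and lower.

Emit:
move_arm:
  series:
    - [0.1,0.3,-0.5,0,0,0]
    - [0,0,-1,0,0,0]
    - [0,0,-1,0,0,0]
    - [0,0,-1,0,0,0]
    - [0,0,-0.8,0,0,0]
    - [0,0,-0.5,0,0,0]
    - [0,0,0,0,0,0]
    - [0,0,0,0,0,0]

```text
clock: 15.15
position: [0.4662, -0.0257, 0.1136]
ee_rot: [-2.563, -1.817, -0.0]
force: [0.3, -0.7, -4.2]
width: 0.186
```

Emit:
move_arm:
  series:
    - [0,0,-0.2,0,0,0]
    - [0,0,-0.2,0,0,0]
    - [0,0,0,0,0,0]

```text
clock: 15.45
position: [0.4661, -0.0259, 0.1095]
ee_rot: [2.563, 1.816, 0.0]
force: [-0.1, 0.1, -3.5]
width: 0.189
```

Emit:
move_arm:
  series:
    - [0,0,-0.2,0,0,0]
    - [0,0,-0.1,0,0,0]
    - [0,0,0,0,0,0]

```text
clock: 15.75
position: [0.466, -0.0258, 0.1064]
ee_rot: [-2.563, -1.816, 0.0]
force: [0.5, -0.2, -4.3]
width: 0.188
```

Emit:
move_arm:
  series:
    - [0,0,-0.1,0,0,0]
    - [0,0,0,0,0,0]

```text
clock: 15.95
position: [0.466, -0.0258, 0.1055]
ee_rot: [-2.563, -1.817, 0.0]
force: [-1.4, -0.2, -3.6]
width: 0.187
```

Emit:
move_arm:
  series:
    - [0,0,-0.1,0,0,0]
    - [0,0,0,0,0,0]

```text
clock: 16.15
position: [0.4661, -0.0258, 0.1045]
ee_rot: [2.563, 1.817, 0.0]
force: [-0.5, 0.0, -4.4]
width: 0.187
```

Emit:
move_arm:
  series:
    - [0,0,-0.05,0,0,0]
    - [0,0,0,0,0,0]

```text
clock: 16.35
position: [0.4661, -0.0258, 0.1044]
ee_rot: [2.563, 1.816, 0.0]
force: [-2.0, -0.8, 4.9]
width: 0.187
```

That's contact at the expected height. Releasing and retreating straight up.

Emit:
move_arm:
  series:
    - [0,0,0,0,0,0]
    - [0,0,0,0,0,0]
    - [0,0,0,0,0,0]
    - [0,0,0,0,0,0]
    - [0,0,0,0,0,0]
    - [0,0,1,0,0,0]
    - [0,0,2,0,0,0]
    - [0,0,3,0,0,0]
  grip: 0.8

```text
clock: 17.15
position: [0.4651, -0.0258, 0.1643]
ee_rot: [-2.561, -1.816, 0.003]
force: [1.6, 0.8, 0.8]
width: 0.788
```

Emit:
move_arm:
  series:
    - [0,-1,2,0,0,0]
    - [0,-3,2,0,0,0]
    - [0,-3,0,0,0,0]
    - [0,-2,0,0,0,0]
    - [0,0,0,0,0,0]
    - [0,0,0,0,0,0]

```text
clock: 17.75
position: [0.4661, -0.1156, 0.2045]
ee_rot: [-2.564, -1.816, -0.001]
force: [0.3, 1.4, 0.6]
width: 0.802
```

```bash
python3 - <<'E'
from est import *
c=cam('wrist'); s=monitor.observe(); print(s['clock'],np.round(s['position'],4),s['width'],s['force'])
w=c
for r in blobs(c,*BLU,amin=1000): print('cup',fitrect(c,r,CUP))
for r in blobs(c,*ORA,amin=400): print('blk',r,fitrect(c,r,[(a+.048,b) for a,b in BLK]))
b=cam('scene')[0][140:240,190:320]; cv2.imwrite('pics/s8.png',np.vstack([c[0][0:230],cv2.resize(b,(473,364),interpolation=3) if 0 else cv2.resize(b,(512,366),interpolation=3)])[:,:,::-1])
E
```

```text
17.8 [ 0.4661 -0.1149  0.2044] 0.7983412837727313 [ 0.94866642  0.1411412  -0.42612811]
cup (array([ 0.46495634, -0.02748734]), np.float64(1.6141183989331864))
blk [393.   0.  25.  85.] (array([ 0.62991735, -0.03707932]), np.float64(33.2293886667602))
blk [422.   0.  27.  86.] (array([ 0.65399792, -0.04618457]), np.float64(34.727530942187514))
blk [187.  59.  69.  73.] (array([ 0.46636506, -0.02399342]), np.float64(0.5477827161288076))
blk [104. 196.  75.  40.] (array([ 0.3450402 , -0.10581839]), np.float64(12.509501450678925))
blk [117. 250.  23.  50.] (array([ 0.30229077, -0.1650702 ]), np.float64(22.879129590057232))
blk [371. 250.  23.  50.] (array([ 0.56359335, -0.2565111 ]), np.float64(22.977528841236335))
blk [208. 310. 299.  12.] (array([ 0.53326407, -0.29585135]), np.float64(123.58917367433071))
```

View pics/s8.png

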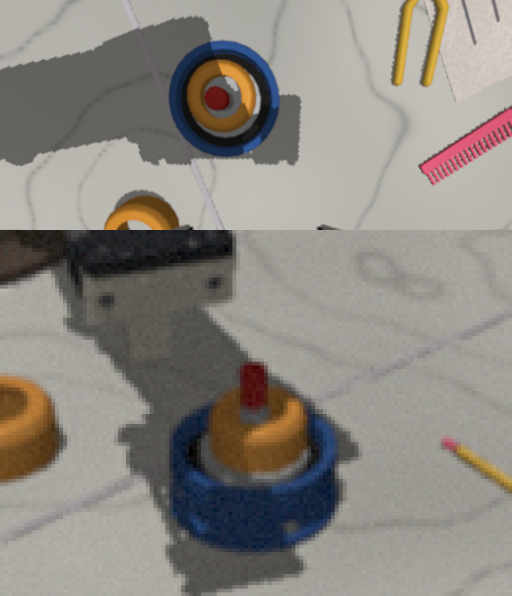

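The mount stands upright in the cup, with the block down on its disc at (222,97). The knob sticks up clear of the block and the gripper is away. Handing in.

```bash
python3 -c "
from cell import workorder; print(workorder.sign_off())"
```

```text
the job is handed in; nothing more can be done
None
```

The middle-sized yellow block is on the mount's spindle, down on its base. The mount and block stand together in the blue cup, and the job is handed in at about 18 s of the 58 s allowed.

- **Sequence:** I slipped the block over the spindle while the mount stood on the table and let go on light contact (about 3 N). I then lifted the mount by its red knob and lowered it in small steps until it touched the cup floor. Contact came at the expected height, with a change of about 9 N, and I released there.
- **Last checks:** The wrist and scene pictures show the mount upright in the cup with the block on its base and the gripper well clear. The block measured about 3 to 4 mm off the cup's centre, within the clearance. No check failed.
- **Small disagreements:** Position estimates from the different cameras differed by several millimetres, up to about 1 cm. I went by the close wrist-camera measurements.

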